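# Draw the clogged filter cartridge out of the vacuum set

## Robot

A 6-joint arm with a two-finger parallel gripper is mounted at the origin on the work surface. World frame = base frame: x ahead of the robot, y to its left, z up, the work surface at z = 0. Lengths are in m, angles in rad, forces in N, time in s.
With the tool pointing down it reaches from about 0.275 to 0.875 m from the base axis. Payload 12.5 kg.
Tool frame: the origin (TCP) lies on the centre line of the jaws, within the pads' length; the fingertips stand 14 mm ahead of it and the grasp point (between the pads) lies 5 mm behind it; z points along the fingers, y is the line along which they close (so a half turn about z gives the same grasp; the last joint's range is limited). The gripper opens to 85 mm and grips with 20 to 120 N. Pads are 22 mm wide; open, the fingers measure 114 mm over their backs; the gripper's body (76 mm by 85 mm) begins 54 mm behind the grasp point. The pads swing forward as they close: fully open they stand 13 mm farther back than shut.
Start: joints at [1.177, 0.351, 1.652, -0, 1.139, -0.085], TCP at [0.167, 0.524, 0.245] pointing down, gripper open.
Joint ranges: [-2.75, 2.75], [-0.79, 2.1], [0.01, 2.65], [-1.57, 4.71], [0.07, 3.14], [-2.87, 2.87]. Speed limits (rad/s): [2.22, 2.22, 2.79, 3.14, 3.14, 3.14].

## Interface

Orientations are given as [roll, pitch, yaw] about the fixed x, y, z axes, in that order (R = Rz(yaw) Ry(pitch) Rx(roll)).
In Python, from cell import arm, eyes gives the robot as it stands.
- The arm moves only by the shell command python3 -m pendant 'ROWS' [OPENING] [FORCE]. ROWS is JSON, a list that holds one entry, the list of rows, each a list of 6 numbers: the shift along the tool's x, y, z scaled (see below), then the turn, a rotation vector about the tool's x, y, z scaled (see below). In form: [[[tx, ty, tz, rx, ry, rz], ...]]. A call has 1 to 8 rows; each row is the pose to reach, as a shift and turn from the pose commanded when the call began, along the tool's axes at that moment; what a row does not reach only later rows make up. The controller multiplies each number of a shift by 100 mm and each number of a turn by 60 degrees. A row lasts 1/10 s, in which the tool goes at most 50 mm and 8.59 degrees, less where a joint would pass 70% of its speed; a pose out of reach is approached as far as the arm can. A call with a number of a shift or a turn outside -1 to 1 is refused whole. A call with a gripper value outside its range is refused whole. OPENING is the closure, from 0 (fully open) to 1 (shut), set as the call begins (- or left out, the last holds). The fingers move at their own pace and stop on an object; FORCE is the grip in N (left out, the last holds). Time passes only in rows, so rows that repeat a pose let the fingers close. It gives the time, the measured TCP pose, the force, the opening and the grip force at its end, in the units of the state.
- arm.observe(): the state, without advancing time (a new reading comes with each control period).
- eyes.get_image(name): name is "side" or "top" or "wrist"; returns the picture (400x640x3 uint8, blue, green, red); there is no depth.
- eyes.get_calibration(name): a dict with "K" (3x3 intrinsics, pixels), "cam_to_world" (4x4, takes a point from camera to world coordinates). Camera axes: x right, y down, z forward; pixel columns grow to the right and rows downward; lengths in m; the calibration is good to about 2 mm. A picture is of the moment at which its call begins: read the wrist's pose just before it. get_calibration takes no time and is no camera call; for the wrist camera it gives the pose at the moment of the call.
- arm.sign_off(): hands the job in; it is judged then, once.
The state is a dict: "time_s": time; "joint_pos": joint angles; "qd": joint speeds; "tau": joint torques, N m; "tcp_pos": TCP position; "orientation": TCP orientation; "wrist_force": force on the tool from outside, world axes, zero at the start; "moment": the same for the moment, N m; "grip_width": opening from 0.0 (shut) to 1.0 (fully open); "grasp_force": force on a finger pad.
Only numpy, scipy, OpenCV 4.12 (cv2) and the standard library are available. Lean on these libraries where they do the work, as an engineer would, in place of code of your own. Each camera call takes 0.05 s, during which the arm holds its last target. There are 200 camera calls.

## Task

The vacuum chuck's filter is clogged and its housing is already open. With the hook tool, catch the wire loop of the cartridge deep in the housing and draw the cartridge out until about half of its body stands out of the mouth, leave it resting there and lay the hook tool flat on the bench. Then take the cartridge by its body with the fingers, pull it clear and lay it on its side in the shallow metal tray; do not drop it or let it touch the bench, and leave everything else where it is.

Things in the scene. Friction and masses are not known exactly. Their poses are not given: they have to be found in the camera images.
- housing: Fixed vacuum set on a 14 mm plywood plate: a level clear tube with aluminium collars (the filter housing) and a grey pump beside it. Origin on the bench straight below the bore's mouth; x points into the bore, z up. The pump is on the -y side (y -115 to -235, x 35 to 290, up to 220 mm high); its hose rises to 180 mm over the tube's closed end. The plate begins at x = 10 mm. Nothing stands before the mouth.
- mouth (a point): Centre of the bore's mouth, on the bore's axis, 80 mm above the bench; x points into the bore. The bore is level, round (12 flats, 66 mm across) and 232 mm deep, closed at its end. The front collar round the mouth is 88 mm across; its face is the mouth plane.
- cartridge: Used filter cartridge lying level and loose in the bore, axis 4 mm below the bore's: 110 mm long, 0.17 to 0.34 kg, a firm pleated middle 53 mm across and 88 mm long between round caps 58 mm across, 11 mm thick. Origin on its axis at mid-length; x points into the bore, away from the loop. It slides with friction (a few N), stays where left, and dips a few degrees when past half out.
- loop (a point): Middle of the upright cross wire of the steel loop on the cartridge's front cap, on its axis, 85 mm from its origin (x = -85 mm) and 30 mm before the cap; at the start 45 to 75 mm inside the mouth. The loop is of 5 mm wire and stands in the vertical plane: two level side wires 36 mm apart, joined by the cross wire, straight over its middle 24 mm.
- front (a point): Centre of the outer face of the cartridge's front cap (x = -55 mm in its frame); the rear cap's outer face is at x = +55 mm.
- hook: Hook tool, 225 mm long, 0.13 kg, lying flat: flat-sided wooden handle 100 mm long, 24 wide, 20 high, brass ferrule, straight 6 mm steel shank with a short hook at its end. Origin at the handle's middle, 10 mm above the bench; x points along the shank's middle line to the hook; the hook points to +y. It balances about 25 mm ahead of the origin. A straight-bladed gouge with a like handle lies nearby.
- bend (a point): Corner where the hook tool's shank ends and turns into the hook, on the shank's middle line, 172 mm ahead of the handle's middle. The hook goes sideways (+y of the tool, level as it lies), its end 17 mm from the shank's middle line and leaning back 4 mm towards the handle; 6 mm steel throughout.
- tray: Fixed shallow sheet-metal tray, 230 mm (its x) by 155 mm (its y), 28 mm high outside with a rolled rim to 31 mm; walls and floor 3 mm thick. Origin under the middle of its floor, on the bench.
- table: The wooden bench, its top at height 0.
- gouge: Bystander: small turning gouge, 215 mm long, with a wooden handle like the hook tool's and a straight blade, lying on the bench.
- cover: Bystander: loose aluminium end cover of the housing, a disc 92 mm across and 11 mm thick with a hose stub, 38 mm high in all, lying on the bench. It stays off.
- spare: Bystander: a new cartridge, clean paper, standing upright on its end on the bench, loop on top, 143 mm high.
- bowl: Bystander: turned wooden bowl, 150 mm across, 62 mm high.
- wax_tin: Bystander: tin of wax, 80 mm across, 50 mm high.
- sanding_block: Bystander: cork sanding block, 110 x 60 x 32 mm.
- mug: Bystander: white mug, 80 mm across, 90 mm high.
Things that resemble listed ones, but are neither listed nor needed, are in the scene too. Leave any pink look-alike of the hook alone.

How it is judged:
On the way, in this order (a step that is already met when the one before it is completed fails the run):
1. with the hook tool on its loop, the cartridge is drawn until at least 38 mm of its 110 mm body stands out of the mouth, while at least 15 mm is still inside, the fingers not on it (x of front in the frame of mouth between -0.095 and -0.038 m and contact force between hook and cartridge above 0.1 N and contact force between the fingers and cartridge below 0.1 N).
2. the hook tool lies flat on the bench, let go, clear of the tray, while the cartridge rests in the mouth with 38 to 95 mm of its body out (x of front in the frame of mouth between -0.095 and -0.038 m and height (world z) of cartridge above 0.055 m and linear speed of each of cartridge, hook below 0.03 m/s and height (world z) of hook below 0.02 m and height (world z) of bend below 0.025 m and contact force between the fingers and hook below 0.1 N and contact force between hook and cartridge below 0.05 N and contact force between hook and tray below 0.05 N), for 0.2 s.
3. held in the fingers, the cartridge is lowered into the tray to within 20 mm of its floor before it is let go (contact force between the fingers and cartridge above 1 N and z of cartridge in the frame of tray below 0.052 m and x of cartridge in the frame of tray between -0.08 and 0.08 m and y of cartridge in the frame of tray between -0.055 and 0.055 m).
At the end, for the whole second after the job is handed in: The cartridge lies at rest on its side (within 10 degrees of level) on the tray's floor inside its walls, and the hook tool lies flat and at rest on the bench, clear of the tray; everything let go (z of cartridge in the frame of tray below 0.04 m and x of cartridge in the frame of tray between -0.08 and 0.08 m and y of cartridge in the frame of tray between -0.055 and 0.055 m and angle between cartridge's own x axis and vertical between 1.4 and 1.75 rad and linear speed of each of cartridge, hook below 0.03 m/s and height (world z) of hook below 0.02 m and height (world z) of bend below 0.025 m and contact force between hook and tray below 0.05 N); the robot touches nothing.
It fails at once if the cartridge touches the bench (contact force between cartridge and table above 0.3 N).
It fails at once if a bystander (gouge, cover, new cartridge, bowl, wax tin, sanding block or mug) is shifted by more than 30 mm (distance of any of gouge, cover, spare, bowl, wax_tin, sanding_block, mug from where it was at the start of the episode above 0.03 m).
It also fails if it takes over 66 s, if anything falls off the work surface, if the arm or the gripper's body presses on something with over 40 N, if the wrist force passes 120 N, or if a joint passes its speed limit or range.

## Working session

There is one attempt and no reset: what is moved stays moved. The work goes in short steps, Python scripts to look and compute and a shell command to move; the robot and the scene stay as the last step left them, time stands still between calls to the robot, and variables do not carry over. Pictures are saved under pics/ and viewed, at most 10 in all, crops included, and the job is handed in when it is done.

```bash
ls; mkdir -p pics; cat > h.py <<'E'
import numpy as np, cv2
from scipy.spatial.transform import Rotation as R
from cell import arm, eyes
def snap(n,f):
    im=eyes.get_image(n); cv2.imwrite('pics/'+f,im); return im
def cal(n):
    c=eyes.get_calibration(n); return np.array(c['K']),np.array(c['cam_to_world'])
def px2w(n,u,v,z,c=None):
    K,T=c or cal(n); d=T[:3,:3]@np.linalg.solve(K,[u,v,1]); o=T[:3,3]
    return o+d*(z-o[2])/d[2]
def w2px(n,p,c=None):
    K,T=c or cal(n); q=K@(T[:3,:3].T@(np.array(p)-T[:3,3])); return q[:2]/q[2]
def rel(p,rpy):
    "shift/turn in scaled units from current measured pose to world target"
    s=arm.observe(); R0=R.from_euler('xyz',s['orientation']); 
    t=R0.inv().apply(np.array(p)-s['tcp_pos'])/0.1
    r=(R0.inv()*R.from_euler('xyz',rpy)).as_rotvec()/np.radians(60)
    return np.round(t,3),np.round(r,3)
E
python3 - <<'E'
from h import *
s=arm.observe(); print(s)
snap('top','top0.png'); snap('side','side0.png')
for n in('top','side','wrist'): print(n,cal(n))
E
```

```text
pics
{'time_s': 0.0, 'joint_pos': array([ 1.17738399e+00,  3.51256185e-01,  1.65243128e+00, -3.20010610e-06,
        1.13910541e+00, -8.45835511e-02]), 'qd': array([ 1.87612158e-03, -8.88237679e-04, -8.91215605e-04,  1.49361072e-03,
       -4.43538788e-05, -4.38771638e-04]), 'tau': array([ 2.16130593e-04, -5.06109345e+01, -2.91403216e+01, -1.35607816e-04,
        4.66626312e-03,  1.37663715e-06]), 'tcp_pos': array([0.16701347, 0.52369378, 0.24474475]), 'orientation': array([-3.14039647e+00, -9.85036724e-05,  2.83276515e+00]), 'wrist_force': array([ 0.23529831, -0.33809329, -0.15615166]), 'moment': array([0.03623897, 0.01879788, 0.00237865]), 'grasp_force': 0.0, 'grip_width': 1.0023709665326808}
top (array([[460.43357765,   0.        , 324.71295096],
       [  0.        , 460.43357765, 198.32943573],
       [  0.        ,   0.        ,   1.        ]]), array([[ 9.71409057e-03, -9.97326205e-01,  7.24298149e-02,
         4.30282847e-01],
       [-9.99952756e-01, -9.71393719e-03,  3.54377919e-04,
        -7.70682703e-02],
       [ 3.50148288e-04, -7.24298355e-02, -9.97373449e-01,
       
[... 316 characters left out ...]
.13016719],
       [-0.35938321, -0.49497076,  0.79110534, -1.1686046 ],
       [-0.0173417 , -0.84405427, -0.5359773 ,  0.82261714],
       [ 0.        ,  0.        ,  0.        ,  1.        ]]))
wrist (array([[320.6129515 ,   0.        , 319.26963261],
       [  0.        , 320.6129515 , 202.52385075],
       [  0.        ,   0.        ,   1.        ]]), array([[ 3.03433663e-01,  9.19226115e-01,  2.50901099e-01,
         1.04287454e-01],
       [ 9.52852138e-01, -2.92475826e-01, -8.08127060e-02,
         5.43876423e-01],
       [-9.02643610e-04,  2.63592944e-01, -9.64633581e-01,
         3.72915072e-01],
       [ 0.00000000e+00,  0.00000000e+00,  0.00000000e+00,
         1.00000000e+00]]))
```

View pics/top0.png

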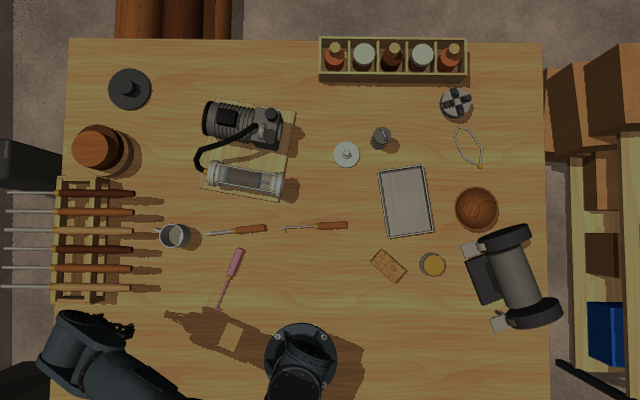

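View pics/side0.png

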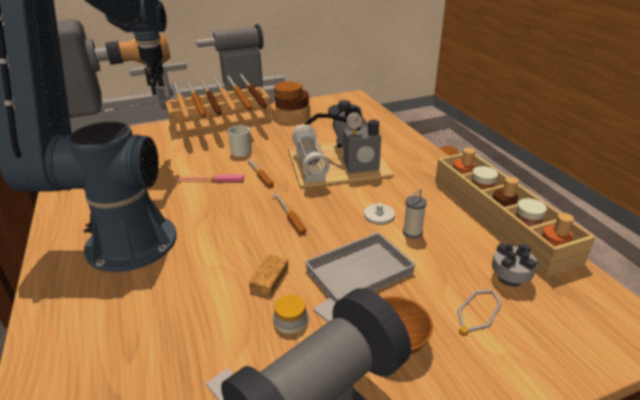

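The top view has three hook-like tools. The one at (315,227) has a small turned end at (284,231), the one at (237,230) looks straight-bladed, so the gouge, and the pink one at (232,275) is the look-alike. The housing tube is at (245,180) with its mouth at about (283,187), and the tray is at (406,202). I'll enlarge that area to confirm.

```bash
python3 - <<'E'
from h import *
im=cv2.imread('pics/top0.png')
a=cv2.resize(im[150:250,195:355],None,fx=5,fy=5,interpolation=cv2.INTER_CUBIC)
cv2.imwrite('pics/c1.png',a)
E
```

```text
(no output)
```

View pics/c1.png

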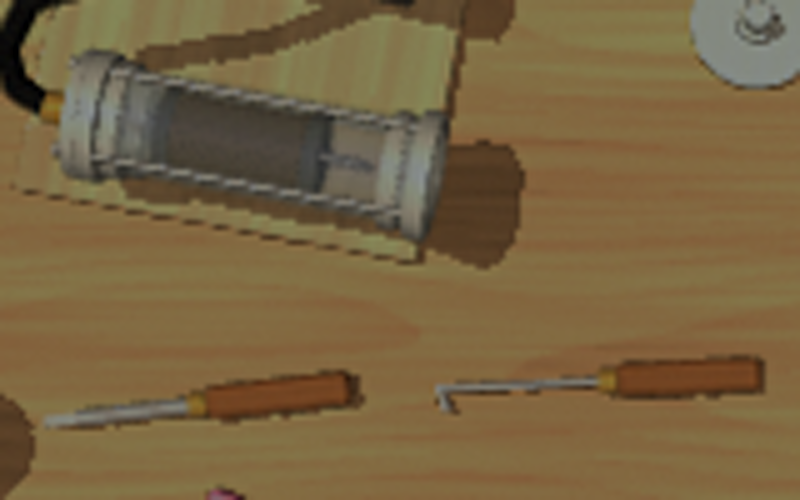

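Confirmed: the hook tool is the one with its handle from (610,380) to (764,375) in the crop and its bend at (441,389), with the tip turned towards -x. The left tool is the straight-bladed gouge. The loop shows inside the tube at crop (350,160).

```bash
python3 - <<'E'
from h import *
c=cal('top'); f=lambda u,v,z:px2w('top',195+u/5,150+v/5,z,c)
P=lambda n,p:print(n,np.round(p,4))
a=f(610,379.5,.012);b=f(764,374.5,.012);bd=f(441,389,.01)
P('handle ends',[a,b]);P('mid',(a+b)/2);P('bend',bd);print('len',np.linalg.norm(a-b),np.linalg.norm(bd-(a+b)/2))
d=bd-(a+b)/2;print('yaw hook',np.degrees(np.arctan2(d[1],d[0])))
m=f(436,177,.08);P('mouth',m)
# rods/collars extremes
P('collar w',np.linalg.norm(f(443,112,.08)-f(427,240,.08)))
r=f(68,114,.08);P('rear',r);d=r-m;print('yaw bore',np.degrees(np.arctan2(d[1],d[0])),np.linalg.norm(d[:2]))
l=f(332,159,.076);P('loop?',l);P('cap front',f(325,155,.08))
t=[px2w('top',*q,.03,c) for q in((378,171),(424,165),(434,233),(388,239))]
P('tray',t);P('c',np.mean(t,0));print([np.linalg.norm(t[i]-t[i-1]) for i in range(4)]);d=t[0]-t[3];print(np.degrees(np.arctan2(d[1],d[0])))
# target above hook
p=(a+b)/2; print(rel([p[0],p[1],.20],[np.pi,0,np.pi/2]), rel([p[0],p[1],.20],[np.pi,0,-np.pi/2]))
E
```

```text
handle ends [[ 0.4502 -0.0508  0.012 ]
 [ 0.4547 -0.1571  0.012 ]]
mid [ 0.4525 -0.1039  0.012 ]
bend [0.4426 0.0659 0.01  ]
len 0.10636978865334137 0.17015514992559524
yaw hook 93.33610926144691
mouth [0.5827 0.0652 0.08  ]
collar w 0.0861
rear [0.6224 0.3111 0.08  ]
yaw bore 80.81001206709695 0.24905667560066158
loop? [0.5945 0.1352 0.076 ]
cap front [0.5967 0.1393 0.08  ]
tray [[ 0.6407 -0.259   0.03  ]
 [ 0.663  -0.4175  0.03  ]
 [ 0.4297 -0.4502  0.03  ]
 [ 0.4078 -0.2934  0.03  ]]
c [ 0.5353 -0.355   0.03  ]
[np.float64(0.23538228586898485), np.float64(0.16003415141688968), np.float64(0.23560746707798683), np.float64(0.1583297913317634)]
8.39490504461442
(array([-4.627, -5.112,  0.453]), array([-1.000e-03,  1.000e-03,  1.205e+00])) (array([-4.627, -5.112,  0.453]), array([-1.000e-03, -1.000e-03, -1.795e+00]))
```

```bash
for i in 1 2 3 4 5; do python3 -m pendant '[[[-0.92,-0.99,0,0,0,0],[-0.92,-0.99,0,0,0,0],[-0.92,-0.99,0,0,0,0],[-0.92,-0.99,0,0,0,0]]]' 0 | tail -c 400; done
python3 -m pendant '[[[0,0,0,0,0,-0.6],[0,0,0,0,0,-0.6],[0,0,0,0,0,-0.6],[0,0,0,0,0,-0.6],[0,0,0,0,0,-0.6]]]'
python3 - <<'E'
from h import *
s=arm.observe();print(s['time_s'],s['tcp_pos'],s['orientation'],s['joint_pos'])
E
```

```text
time_s: 0.5
tcp_pos: [0.2256, 0.3988, 0.2452]
orientation: [-3.14, 0.0, 2.83]
wrist_force: [-0.3, 1.0, 0.2]
grip_width: 1.003
grasp_force: 0.0
time_s: 0.9
tcp_pos: [0.2832, 0.2772, 0.2453]
orientation: [-3.141, 0.0, 2.83]
wrist_force: [-0.0, 0.4, -0.5]
grip_width: 1.005
grasp_force: 0.0
time_s: 1.3
tcp_pos: [0.3411, 0.1553, 0.2454]
orientation: [-3.141, 0.0, 2.829]
wrist_force: [0.4, 0.6, 0.4]
grip_width: 0.997
grasp_force: 0.0
time_s: 1.7
tcp_pos: [0.399, 0.0333, 0.2453]
orientation: [-3.142, 0.001, 2.83]
wrist_force: [-0.3, -0.3, -0.1]
grip_width: 0.996
grasp_force: 0.0
time_s: 2.1
tcp_pos: [0.4567, -0.0887, 0.245]
orientation: [-3.142, 0.0, 2.831]
wrist_force: [-0.7, 0.5, 0.3]
grip_width: 0.998
grasp_force: 0.0
time_s: 2.6
tcp_pos: [0.455, -0.0855, 0.2451]
orientation: [3.141, -0.0, -2.817]
wrist_force: [-1.0, -0.8, -0.2]
grip_width: 1.0
grasp_force: 0.0
2.6 [ 0.45501014 -0.08550334  0.24513699] [ 3.14096633e+00 -2.23369067e-04 -2.81746446e+00] [-2.86565997e-01  1.92039666e-01  1.86618226e+00  4.35655340e-04
  1.08391292e+00 -2.18169439e+00]
```

```bash

python3 -m pendant '[[[0,0,0,0,0,0.9],[0,0,0,0,0,0.9],[0,0,0,0,0,0.9],[0,0,0,0,0,0.9],[0,0,0,0,0,0.9],[0,0,0,0,0,0.9],[0,0,0,0,0,0.9]]]' >/dev/null
python3 -m pendant '[[[0,0,0,0,0,0.855],[0,0,0,0,0,0.855],[0,0,0,0,0,0.855],[0,0,0,0,0,0.855],[0,0,0,0,0,0.855],[0,0,0,0,0,0.855],[0,0,0,0,0,0.855]]]'
python3 - <<'E'
from h import *
s=arm.observe();print(s['time_s'],s['tcp_pos'],s['orientation'],s['joint_pos'])
im=eyes.get_image('wrist'); cv2.imwrite('pics/w1.png',im);c=cal('wrist');np.save('w1.npy',np.hstack([c[0].ravel(),c[1].ravel()]))
print('pred mid,ends,bend',[np.round(w2px('wrist',p,c)) for p in([.4525,-.1039,.02],[.4502,-.0508,.02],[.4547,-.1571,.02],[.4426,.0659,.01],[.5827,.0652,.08])])
E
```

```text
time_s: 4.0
tcp_pos: [0.455, -0.0863, 0.2452]
orientation: [-3.141, -0.0, 1.619]
wrist_force: [0.1, 0.0, -0.1]
grip_width: 1.0
grasp_force: 0.0
4.0 [ 0.45498998 -0.08625539  0.24521167] [-3.14139074e+00 -2.78992801e-04  1.61906227e+00] [-2.88041382e-01  1.92060060e-01  1.86595354e+00  2.22605431e-04
  1.08386173e+00 -3.36411542e-01]
pred mid,ends,bend [array([316., 192.]), array([316., 144.]), array([315., 236.]), array([315.,  27.]), array([484.,  16.])]
```

View pics/w1.png

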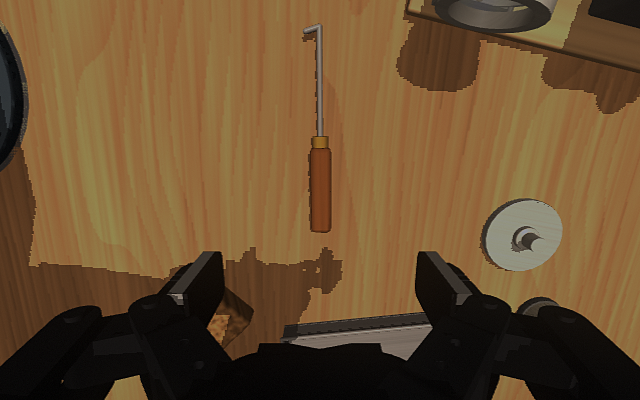

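The wrist view shows the hook tool's handle from (320,148) to (320,232), with the bend at (319,27) and the hook pointing left. The collar is at the top, around (497,15).

```bash
python3 - <<'E'
from h import *
w=np.load('w1.npy');c=(w[:9].reshape(3,3),w[9:].reshape(4,4))
a=px2w('',320,148,.02,c);b=px2w('',320,232,.015,c);bd=px2w('',319,27,.01,c)
m=(a+b)/2;d=bd-m;print(a,b,bd,np.linalg.norm((a-b)[:2]),np.linalg.norm(d[:2]),np.degrees(np.arctan2(d[1],d[0])))
u=d/np.linalg.norm(d);o=bd-.172*u;print('origin',o)
yaw=np.arctan2(d[1],d[0])
for z in(.06,.018):print(rel([*(o+.015*u)[:2],z],[np.pi,0,yaw]))
E
```

```text
[ 0.45485904 -0.05468893  0.02      ] [ 0.46036155 -0.15387983  0.015     ] [0.44715522 0.06660576 0.01      ] 0.09934340567604767 0.17120965328169163 93.5009976314492
origin [ 0.45764849 -0.10490876  0.0175274 ]
(array([-0.037,  0.016,  1.852]), array([-0.   , -0.   , -0.007]))
(array([-0.037,  0.016,  2.272]), array([-0.   , -0.   , -0.007]))
```

```bash

python3 -m pendant '[[[-0.04,0.015,1,0,0,0],[-0.04,0.015,1,0,0,0],[-0.04,0.015,1,0,0,0]]]' >/dev/null
python3 -m pendant '[[[0,0,0.85,0,0,0],[0,0,0.85,0,0,0],[0,0,0.85,0,0,0]]]' 
python3 -m pendant '[[[0,0,0.2,0,0,0],[0,0,0.42,0,0,0],[0,0,0.42,0,0,0],[0,0,0.42,0,0,0]]]'
python3 -m pendant '[[[0,0,0,0,0,0],[0,0,0,0,0,0],[0,0,0,0,0,0],[0,0,0,0,0,0],[0,0,0,0,0,0],[0,0,0,0,0,0],[0,0,0,0,0,0],[0,0,0,0,0,0]]]' 1 80
```

```text
time_s: 4.65
tcp_pos: [0.4556, -0.0907, 0.0591]
orientation: [-3.137, -0.002, 1.625]
wrist_force: [-1.1, -0.1, 0.8]
grip_width: 1.003
grasp_force: 0.0
time_s: 5.05
tcp_pos: [0.4579, -0.0915, 0.0206]
orientation: [3.14, 0.001, 1.624]
wrist_force: [-0.5, -0.0, 1.0]
grip_width: 0.997
grasp_force: 0.0
time_s: 5.85
tcp_pos: [0.4569, -0.0914, 0.0189]
orientation: [3.141, 0.0, 1.623]
wrist_force: [-1.9, 1.2, 10.9]
grip_width: 0.261
grasp_force: 79.4
```

```bash

python3 -m pendant '[[[0,0,-0.66,0,0,0.1],[0,0,-0.66,0,0,0.21],[0,0,-0.66,0,0,0.21],[0,0,-0.66,0,0,0.21]]]' 
cat >> h.py <<'E'
def bore(x,y,z,yaw=None,L=.1585,m=(.5827,.0652),ya=80.8):
    "TCP so that the bend is at x,y in mouth frame, bench height z"
    a=np.radians(ya);u=np.array([np.cos(a),np.sin(a)]);v=np.array([-u[1],u[0]])
    b=np.array(m)+x*u+y*v; b=b-L*u
    return rel([*b,z+.009],[np.pi,0,a])
E
python3 - <<'E'
from h import *
print(bore(-.04,-.024,.076))
E
```

```text
time_s: 6.25
tcp_pos: [0.4564, -0.0912, 0.084]
orientation: [-3.141, 0.0, 1.406]
wrist_force: [-0.6, 1.1, -2.8]
grip_width: 0.258
grasp_force: 79.2
(array([-0.234,  1.238, -0.01 ]), array([-0.   ,  0.   , -0.004]))
```

```bash

python3 -m pendant '[[[-0.23,0.9,0,0,0,0],[-0.23,0.9,0,0,0,0],[-0.23,0.9,0,0,0,0]]]' >/dev/null
python3 -m pendant '[[[0,0.34,-0.01,0,0,0],[0,0.34,-0.01,0,0,0],[0,0.34,-0.01,0,0,0],[0,0.34,-0.01,0,0,0]]]' 
python3 - <<'E'
from h import *
print(bore(-.04,-.024,.076))
a=snap('top','top1.png');b=snap('side','side1.png')
A=cv2.resize(a[150:250,190:320],None,fx=6,fy=6,interpolation=cv2.INTER_CUBIC)[:600]
B=cv2.resize(b[100:220,270:400],None,fx=5,fy=5,interpolation=cv2.INTER_CUBIC)
for n,i in(('cA.png',A),('cB.png',B)): cv2.imwrite('pics/'+n,cv2.convertScaleAbs(i,alpha=1.4,beta=10))
E
```

```text
time_s: 6.95
tcp_pos: [0.5738, -0.1342, 0.0842]
orientation: [-3.139, -0.0, 1.404]
wrist_force: [-0.3, 0.5, -1.1]
grip_width: 0.255
grasp_force: 79.4
(array([-0.002,  0.009, -0.008]), array([-0.002, -0.   , -0.006]))
```

View pics/cA.png

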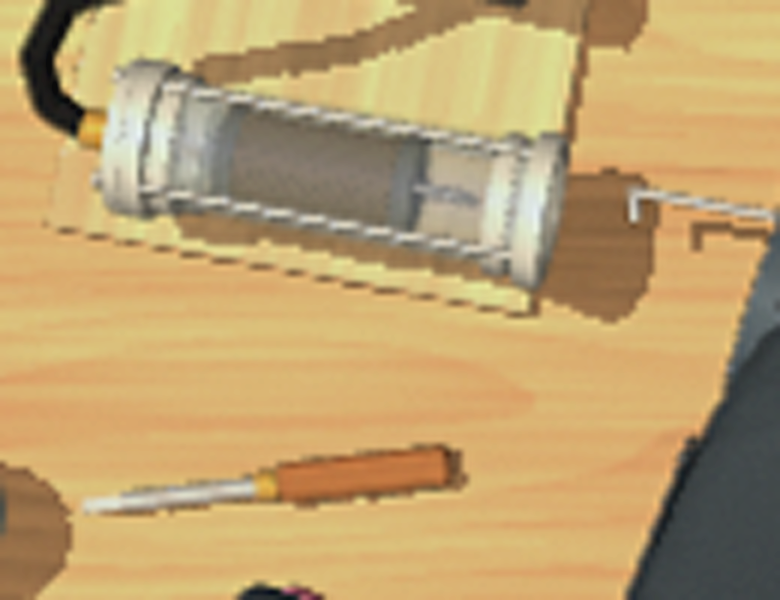

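View pics/cB.png

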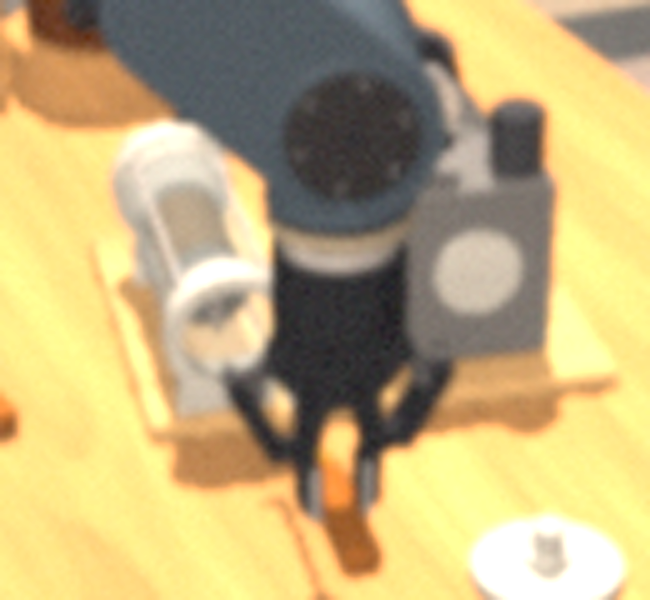

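Top crop: bend at (634,190), shank running to (770,215), collar face extremes at about (560,135) and (537,290), and loop at (415–480, 186–200). The side crop shows the hook tool held straight and the mouth at (220,315) with the loop inside it.

```bash
python3 - <<'E'
from h import *
c=cal('top'); f=lambda u,v,z:px2w('top',190+u/6,150+v/6,z,c)[:2]
g=lambda p:np.round((w2px('top',p,c)-[190,150])*6)
s=arm.observe();y=s['orientation'][2];print('bend by fk',s['tcp_pos'][:2]+.1585*np.array([np.cos(y),np.sin(y)]),'by px',f(634,190,.076),'shank dir',np.degrees(np.arctan2(*(f(634,190,.076)-f(770,215,.076))[::-1])))
r1=f(150,88*0+80,.08)
print('upper rod',np.degrees(np.arctan2(*(f(185,88,.09)-f(520,152,.09))[::-1])),'lower',np.degrees(np.arctan2(*(f(150,192,.09)-f(515,262,.09))[::-1])))
a=np.radians(80.8);u=np.array([np.cos(a),np.sin(a)]);v=np.array([-u[1],u[0]]);m=np.array([.5827,.0652])
def fr(p):return np.round([(p-m)@u,(p-m)@v],4)
print('bend in mouth',fr(f(634,190,.076)),'collar ext',fr(f(560,135,.08)),fr(f(537,290,.08)),'rear collar',fr(f(125,62,.08)),fr(f(105,210,.08)),'loop',fr(f(478,198,.076)),'root',fr(f(417,188,.076)),'rods',fr(f(520,152,.08)),fr(f(515,262,.08)))
for d in(.045,.055,.065,.075):
  P=lambda x,y,z:g([*(m+x*u+y*v),z])
  print(d,'cross',P(d,0,.094),P(d,0,.058),'cap',P(d+.03,.029,.076),P(d+.03,-.029,.076))
E
```

```text
bend by fk [0.60051752 0.02187743] by px [0.59601468 0.02089926] shank dir 80.09734827623987
upper rod 79.69191727448774 lower 79.68136053003242
bend in mouth [-0.0416 -0.0202] collar ext [ 0.0039 -0.0431] [0.0013 0.044 ] rear collar [ 0.2496 -0.0423] [0.245  0.0408] loop [ 0.0431 -0.0011] root [ 0.0775 -0.0009] rods [ 0.0241 -0.03  ] [0.016  0.0308]
0.045 cross [470. 196.] [478. 203.] cap [412. 242.] [430. 139.]
0.055 cross [452. 193.] [461. 200.] cap [394. 238.] [413. 136.]
0.065 cross [434. 190.] [443. 197.] cap [376. 235.] [395. 133.]
0.075 cross [417. 187.] [426. 194.] cap [359. 232.] [377. 130.]
```

```bash

python3 -m pendant '[[[0,0.035,0,0,0,0],[0,0.035,0,0,0,0],[0.3,0.035,0,0,0,0],[0.6,0.035,0,0,0,0],[0.6,0.035,0,0,0,0]]]'
python3 -m pendant '[[[0.15,0,0,0,0,0],[0.3,0,0,0,0,0],[0.42,0,0,0,0,0],[0.42,0,0,0,0,0],[0.42,0,0,0,0,0]]]' 
python3 - <<'E'
from h import *
b=snap('wrist','wr2.png');a=snap('top','top2.png')
c=cal('wrist');u=np.array([np.cos(np.radians(80.8)),np.sin(np.radians(80.8))]);
s=arm.observe();y=s['orientation'][2];bb=[*(s['tcp_pos'][:2]+.1585*np.array([np.cos(y),np.sin(y)])),.076];print(bb,w2px('wrist',bb,c))
A=cv2.resize(a[150:220,200:300],None,fx=6,fy=6,interpolation=cv2.INTER_CUBIC)
B=b[:260,150:450]; B=cv2.resize(B,None,fx=2,fy=1.6) if 0 else cv2.resize(B[:120,90:290],None,fx=3,fy=3,interpolation=cv2.INTER_CUBIC)
W=np.zeros((420*1+180,600,3),np.uint8);W[:420]=A;W[420:]=cv2.resize(b[0:120,120:520],(600,180))
cv2.imwrite('pics/cC.png',cv2.convertScaleAbs(W,alpha=1.4,beta=10))
E
```

```text
time_s: 7.55
tcp_pos: [0.5888, -0.0734, 0.0854]
orientation: [-3.142, -0.0, 1.406]
wrist_force: [-1.1, -0.3, -1.8]
grip_width: 0.255
grasp_force: 79.4
time_s: 8.05
tcp_pos: [0.5955, -0.0346, 0.0853]
orientation: [-3.142, 0.0, 1.404]
wrist_force: [0.5, -0.2, -1.6]
grip_width: 0.259
grasp_force: 79.4
[np.float64(0.6219315990585105), np.float64(0.12117150570743987), 0.076] [ 317.51484753 -167.52440333]
```

View pics/cC.png

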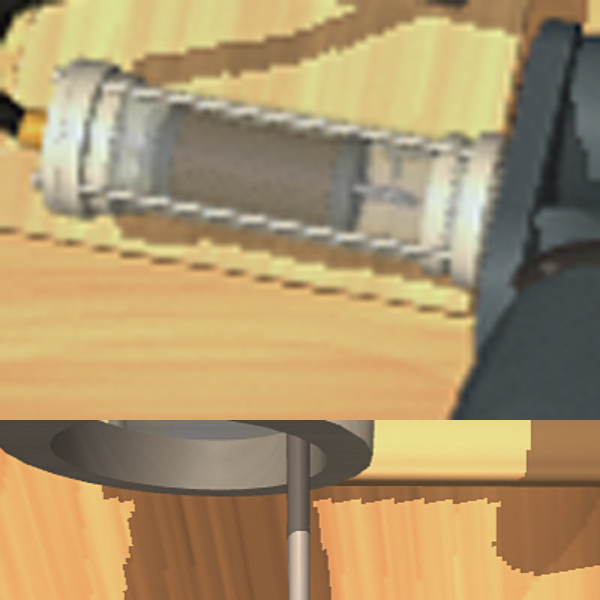

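The tube crop shows the bend at about (394,152), with its tip at (395,172) still clear of the loop line at y≈195. The loop's end is at (418,200), so the bend is roughly 13–15 mm past the cross wire. I'll go 4 mm deeper, move sideways, then pull.

```bash

python3 -m pendant '[[[0.04,0,0,0,0,0],[0.04,0,0,0,0,0],[0.04,-0.08,0,0,0,0],[0.04,-0.155,0,0,0,0],[0.04,-0.155,0,0,0,0]]]'
python3 -m pendant '[[[-0.05,0,0,0,0,0],[-0.1,0,0,0,0,0],[-0.15,0,0,0,0,0],[-0.2,0,0,0,0,0],[-0.25,0,0,0,0,0],[-0.3,0,0,0,0,0],[-0.3,0,0,0,0,0]]]' 
python3 - <<'E'
from h import *
a=snap('top','top3.png')
o=cv2.imread('pics/top2.png')
A=cv2.resize(np.hstack([o[155:215,205:290],a[155:215,205:290]]),None,fx=4.6,fy=6,interpolation=cv2.INTER_CUBIC)
cv2.imwrite('pics/cD.png',cv2.convertScaleAbs(A,alpha=1.4,beta=10))
E
```

```text
time_s: 8.65
tcp_pos: [0.5796, -0.028, 0.0852]
orientation: [-3.14, 0.0, 1.403]
wrist_force: [0.7, 0.1, -0.6]
grip_width: 0.258
grasp_force: 79.4
time_s: 9.35
tcp_pos: [0.5758, -0.0585, 0.0853]
orientation: [-3.142, 0.0, 1.403]
wrist_force: [-0.5, 0.4, -1.7]
grip_width: 0.256
grasp_force: 79.4
```

View pics/cD.png

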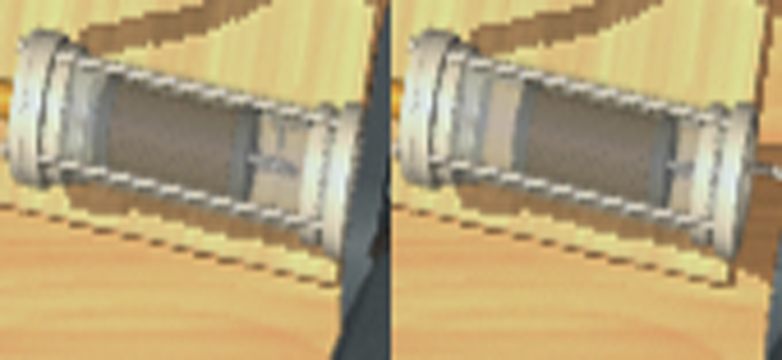

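Caught: the cartridge has come out about 22 mm, so its front cap is now about 53 mm inside the mouth. I'll pull another 100 mm and check.

```bash

python3 -m pendant '[[[-0.06,0,0,0,0,0],[-0.12,0,0,0,0,0],[-0.2,0,0,0,0,0],[-0.28,0,0,0,0,0],[-0.36,0,0,0,0,0],[-0.44,0,0,0,0,0],[-0.52,0,0,0,0,0],[-0.6,0,0,0,0,0]]]'
python3 -m pendant '[[[-0.08,0,0,0,0,0],[-0.16,0,0,0,0,0],[-0.24,0,0,0,0,0],[-0.3,0,0,0,0,0],[-0.36,0,0,0,0,0],[-0.4,0,0,0,0,0],[-0.4,0,0,0,0,0]]]' 
python3 - <<'E'
from h import *
a=snap('top','top4.png');b=snap('side','side4.png')
W=np.hstack([cv2.resize(a[150:225,220:320],(480,360),interpolation=cv2.INTER_CUBIC),cv2.resize(b[110:225,275:375],(313,360),interpolation=cv2.INTER_CUBIC)])
cv2.imwrite('pics/cE.png',cv2.convertScaleAbs(W,alpha=1.4,beta=10))
E
```

```text
time_s: 10.2
tcp_pos: [0.5657, -0.1176, 0.0853]
orientation: [-3.141, 0.0, 1.403]
wrist_force: [0.7, 1.9, -0.6]
grip_width: 0.255
grasp_force: 79.4
time_s: 10.9
tcp_pos: [0.5592, -0.1569, 0.0853]
orientation: [3.141, 0.0, 1.403]
wrist_force: [0.6, 0.5, -0.9]
grip_width: 0.255
grasp_force: 79.4
```

View pics/cE.png

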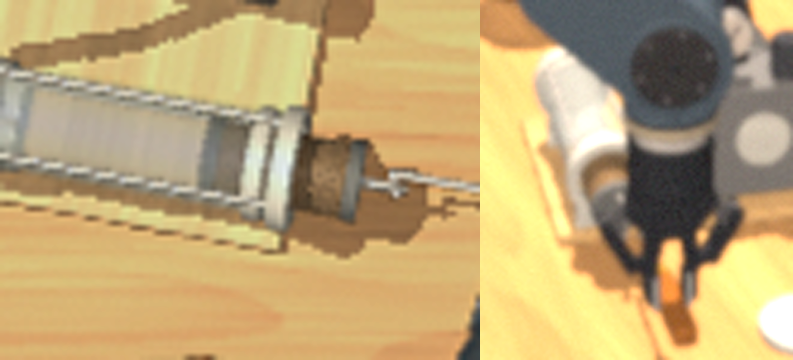

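The top view (left half) shows the cartridge out of the collar, its cap front at (363,180) against the mouth face at about (303,170). That puts about 42 mm out. I'll pull 16 mm more, then push in, sidestep and back off.

```bash

python3 -m pendant '[[[-0.06,0,0,0,0,0],[-0.12,0,0,0,0,0],[-0.16,0,0,0,0,0],[-0.16,0,0,0,0,0],[-0.16,0,0,0,0,0]]]'
python3 -m pendant '[[[0.05,0,0,0,0,0],[0.1,0,0,0,0,0],[0.1,0,0,0,0,0],[0.1,0.1,0,0,0,0],[0.1,0.2,0,0,0,0],[0.1,0.25,0,0,0,0],[0.1,0.25,0,0,0,0]]]' 
python3 -m pendant '[[[-0.2,0,0,0,0,0],[-0.5,0,0,0,0,0],[-0.5,0,0,0,0,0],[-0.5,0,0,0,0,0]]]' 
python3 - <<'E'
from h import *
a=snap('top','top5.png')
W=cv2.resize(a[150:250,220:380],(800,500),interpolation=cv2.INTER_CUBIC)
cv2.imwrite('pics/cF.png',cv2.convertScaleAbs(W,alpha=1.4,beta=10))
E
```

```text
time_s: 11.5
tcp_pos: [0.5565, -0.1723, 0.0853]
orientation: [-3.142, 0.0, 1.403]
wrist_force: [-1.1, 1.1, -2.2]
grip_width: 0.251
grasp_force: 79.3
time_s: 12.2
tcp_pos: [0.5837, -0.1666, 0.0852]
orientation: [3.141, 0.0, 1.403]
wrist_force: [-0.6, -0.7, -0.9]
grip_width: 0.252
grasp_force: 79.4
time_s: 12.6
tcp_pos: [0.5743, -0.216, 0.0851]
orientation: [-3.141, -0.0, 1.402]
wrist_force: [-0.5, -0.5, -0.9]
grip_width: 0.258
grasp_force: 79.4
```

View pics/cF.png

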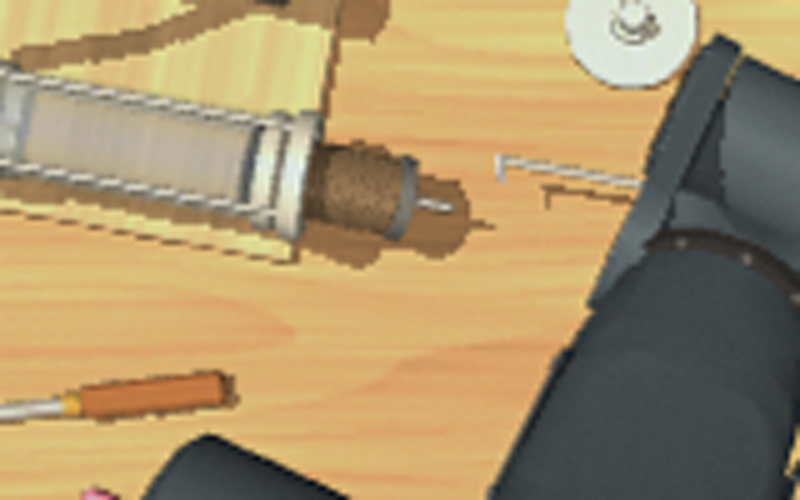

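Unhooked: the cartridge rests with its cap front at (410,200) in the crop, and the hook tool is free at (500,165). Next I'll lay the hook tool down between the tray and the gouge.

```bash
python3 - <<'E'
from h import *
print(rel([.465,-.13,.085],[np.pi,0,1.402]))
E
python3 -m pendant '[[[0,-0.98,0,0,0,0],[0,-0.98,0,0,0,0],[0,-0.98,0,0,0,0],[0,-0.98,0,0,0,0]]]'
python3 -m pendant '[[[0.67,-0.24,0.2,0,0,0],[0.67,-0.24,0.4,0,0,0],[0.67,-0.24,0.5,0,0,0],[0.67,-0.24,0.5,0,0,0]]]'
python3 - <<'E'
from h import *
print(rel([.465,-.13,.020],[np.pi,0,1.402]))
E
```

```text
(array([ 0.659, -1.221,  0.002]), array([-0.   , -0.   ,  0.001]))
time_s: 13.05
tcp_pos: [0.4777, -0.1987, 0.0857]
orientation: [3.141, 0.0, 1.404]
wrist_force: [0.2, 0.5, -1.7]
grip_width: 0.258
grasp_force: 79.5
time_s: 13.45
tcp_pos: [0.4662, -0.129, 0.0345]
orientation: [-3.141, -0.0, 1.405]
wrist_force: [-0.3, -0.5, -0.6]
grip_width: 0.258
grasp_force: 79.5
(array([-0.012, -0.01 ,  0.145]), array([-0.001, -0.   ,  0.003]))
```

```bash

python3 -m pendant '[[[0,0,0.06,0,0,0],[0,0,0.11,0,0,0],[0,0,0.14,0,0,0],[0,0,0.15,0,0,0],[0,0,0.15,0,0,0]]]'
python3 -m pendant '[[[0,0,0,0,0,0],[0,0,0,0,0,0],[0,0,0,0,0,0],[0,0,0,0,0,0],[0,0,0,0,0,0],[0,0,0,0,0,0],[0,0,0,0,0,0]]]' 0
python3 -m pendant '[[[0,0,-0.3,0,0,0],[0,0,-0.8,0,0,0],[0,0,-1,0,0,0],[0,0,-1,0,0,0]]]' 
python3 -m pendant '[[[0,0,-0.6,0,0,0],[0,0,-0.6,0,0,0],[0,0,-0.6,0,0,0]]]' 
python3 - <<'E'
from h import *
a=snap('top','top6.png');b=snap('side','side6.png')
W=np.hstack([cv2.resize(a[150:250,220:350],(468,360),interpolation=cv2.INTER_CUBIC),cv2.resize(b[130:250,255:365],(330,360),interpolation=cv2.INTER_CUBIC)])
cv2.imwrite('pics/cG.png',cv2.convertScaleAbs(W,alpha=1.4,beta=10))
E
```

```text
time_s: 13.95
tcp_pos: [0.4655, -0.1295, 0.0203]
orientation: [3.142, 0.0, 1.403]
wrist_force: [0.1, 0.4, -2.3]
grip_width: 0.255
grasp_force: 79.5
time_s: 14.65
tcp_pos: [0.4654, -0.1293, 0.0203]
orientation: [-3.142, -0.0, 1.403]
wrist_force: [-1.0, -0.6, -0.1]
grip_width: 1.0
grasp_force: 0.0
time_s: 15.05
tcp_pos: [0.4668, -0.1298, 0.123]
orientation: [3.136, 0.001, 1.403]
wrist_force: [0.3, -0.6, -0.2]
grip_width: 1.0
grasp_force: 0.0
time_s: 15.35
tcp_pos: [0.4659, -0.1295, 0.1808]
orientation: [3.14, 0.0, 1.403]
wrist_force: [-1.0, 0.3, -0.4]
grip_width: 0.999
grasp_force: 0.0
```

View pics/cG.png

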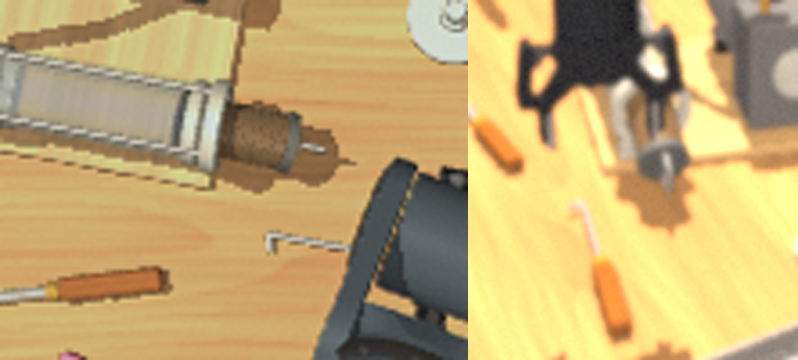

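The hook tool lies flat on the bench with its bend at (270,240) in the crop, let go. The cartridge rests in the mouth with its cap at (292,143). My picture budget is used up, one over in fact, so from here I'll work from numbers. FK reads about 4.5 mm more in x than the top camera, and I'll correct for that.

```bash
python3 - <<'E'
from h import *
c=cal('top');f=lambda u,v,z:px2w('top',220+u/5,150+v/5,z,c)[:2]
fr=(f(415,160,.075)+f(395,238,.075))/2; mo=f(308,177,.08)
a=np.radians(80.3);u=np.array([np.cos(a),np.sin(a)]);v=np.array([-u[1],u[0]])
m=np.array([.5827,.0652]);d=fr-m;print('front in mouth',d@u,d@v,'mouth2',mo,'width',np.linalg.norm(f(415,160,.075)-f(395,238,.075)))
off=np.array([.0045,.001]);g=fr+off+.028*u;print(g,'x',(g-off-m)@u)
print(rel([*g,.18],[np.pi,0,1.403]),rel([*g,.073],[np.pi,0,1.403]))
E
```

```text
front in mouth -0.06381471994341587 0.0029141382655851044 mouth2 [0.58264734 0.06723165] width 0.053838947586140586
[0.57829312 0.03138831] x -0.03581471994341585
(array([ 1.772,  0.852, -0.013]), array([-0.002, -0.   ,  0.   ])) (array([1.771, 0.854, 1.057]), array([-0.002, -0.   ,  0.   ]))
```

```bash

python3 -m pendant '[[[0.91,0.43,0,0,0,0],[0.91,0.43,0,0,0,0],[0.91,0.43,0,0,0,0],[0.91,0.43,0,0,0,0]]]'
python3 -m pendant '[[[0.91,0.43,0,0,0,0],[0.91,0.43,0,0,0,0],[0.91,0.43,0,0,0,0],[0.91,0.43,0,0,0,0]]]'
python3 - <<'E'
from h import *
print(rel([.5791,.0364,.073],[np.pi,0,1.403]))
im=snap('wrist','w7.png');c=cal('wrist')
# lateral check: predicted cap/mouth px and brown body columns
for p in([.5738,.0028,.076],[.587,.066,.08]):print(w2px('wrist',p,c))
hsv=cv2.cvtColor(im,cv2.COLOR_BGR2HSV)
for r in(20,60,100,140,180):
  g=cv2.cvtColor(im,cv2.COLOR_BGR2GRAY)[r].astype(int);e=np.abs(np.diff(cv2.GaussianBlur(g.astype(np.float32).reshape(1,-1),(5,1),0)[0]));print(r,[int(i) for i in np.argsort(-e)[:16] if 180<i<460])
E
```

```text
time_s: 15.85
tcp_pos: [0.5224, -0.0459, 0.1783]
orientation: [-3.138, 0.0, 1.405]
wrist_force: [-1.5, -0.8, 0.4]
grip_width: 1.0
grasp_force: 0.0
time_s: 16.25
tcp_pos: [0.5798, 0.0355, 0.1789]
orientation: [-3.139, 0.001, 1.404]
wrist_force: [0.0, -0.2, -0.2]
grip_width: 1.003
grasp_force: 0.0
(array([ 0.009, -0.006,  1.059]), array([-0.002,  0.001,  0.001]))
[318.05486629 247.02884049]
[321.42989238 165.1524472 ]
20 [457, 425, 452, 272, 451, 271]
60 [445, 273, 444, 274, 369, 370, 373, 374, 269]
100 [448, 275, 274, 356, 447, 368, 284, 372, 362]
140 [444, 278, 443, 279, 373, 275, 276, 374, 445, 370, 367, 272, 375]
180 [271, 360, 270, 359, 272, 285, 356, 355, 361, 284]
```

```bash

python3 -m pendant '[[[0,0,0.4,0,0,0],[0,0,0.7,0,0,0],[0,0,0.7,0,0,0],[0,0,0.7,0,0,0]]]'
python3 -m pendant '[[[0,0,0.15,0,0,0],[0,0,0.25,0,0,0],[0,0,0.35,0,0,0],[0,0,0.35,0,0,0]]]'
python3 -m pendant '[[[0,0,0,0,0,0],[0,0,0,0,0,0],[0,0,0,0,0,0],[0,0,0,0,0,0],[0,0,0,0,0,0],[0,0,0,0,0,0]]]' 1 90
```

```text
time_s: 16.7
tcp_pos: [0.5803, 0.0347, 0.1108]
orientation: [-3.141, 0.0, 1.402]
wrist_force: [0.8, -0.3, 1.5]
grip_width: 1.003
grasp_force: 0.0
time_s: 17.1
tcp_pos: [0.5798, 0.0358, 0.0739]
orientation: [-3.139, 0.0, 1.403]
wrist_force: [-0.2, -0.0, 0.8]
grip_width: 0.996
grasp_force: 0.0
time_s: 17.7
tcp_pos: [0.5812, 0.0356, 0.0763]
orientation: [3.14, 0.0, 1.404]
wrist_force: [-1.3, -2.2, 5.8]
grip_width: 0.55
grasp_force: 91.3
```

```bash

python3 -m pendant '[[[0,0,0,0,0,0],[0,0,0,0,0,0],[0,0,0,0,0,0],[0,0,0,0,0,0]]]' 0
python3 -m pendant '[[[0,0,0.02,0,0,0],[0,0,0.05,0,0,0],[0,0,0.05,0,0,0]]]'
python3 -m pendant '[[[0,0,0,0,0,0],[0,0,0,0,0,0],[0,0,0,0,0,0],[0,0,0,0,0,0],[0,0,0,0,0,0],[0,0,0,0,0,0],[0,0,0,0,0,0],[0,0,0,0,0,0]]]' 1 100
```

```text
time_s: 18.1
tcp_pos: [0.5805, 0.0359, 0.0752]
orientation: [-3.141, -0.0, 1.403]
wrist_force: [0.2, 0.7, -0.1]
grip_width: 0.999
grasp_force: 0.0
time_s: 18.4
tcp_pos: [0.5803, 0.0358, 0.0697]
orientation: [-3.141, 0.0, 1.403]
wrist_force: [-0.1, 0.3, 1.0]
grip_width: 1.001
grasp_force: 0.0
time_s: 19.2
tcp_pos: [0.5808, 0.0356, 0.0708]
orientation: [3.141, 0.0, 1.403]
wrist_force: [-1.6, -2.1, 5.2]
grip_width: 0.556
grasp_force: 101.9
```

The width is the same at the lower grip, so the pads hold the full body. Now I'll draw it clear.

```bash

python3 -m pendant '[[[-0.05,0,-0.02,0,0,0],[-0.12,0,-0.03,0,0,0],[-0.2,0,-0.03,0,0,0],[-0.3,0,-0.03,0,0,0],[-0.4,0,-0.03,0,0,0],[-0.5,0,-0.03,0,0,0],[-0.6,0,-0.03,0,0,0],[-0.7,0,-0.03,0,0,0]]]'
python3 -m pendant '[[[-0.2,0,0,0,0,0],[-0.3,0,-0.2,0,0,0],[-0.3,0,-0.5,0,0,0],[-0.3,0,-0.5,0,0,0],[-0.3,0,-0.5,0,0,0]]]'
python3 - <<'E'
from h import *
for d in(0,.02):print(rel([.540,-.355-.0+d,.12],[np.pi,0,np.radians(98.4)]),rel([.540,-.355,.12],[np.pi,0,1.403]))
snap('top','top8.png');snap('side','side8.png');snap('wrist','w8.png')
E
```

```text
time_s: 20.0
tcp_pos: [0.5688, -0.0342, 0.0734]
orientation: [3.141, 0.0, 1.403]
wrist_force: [-0.7, -0.2, -3.5]
grip_width: 0.557
grasp_force: 103.8
time_s: 20.5
tcp_pos: [0.5639, -0.0631, 0.1233]
orientation: [3.141, 0.0, 1.403]
wrist_force: [-0.5, -0.1, -2.8]
grip_width: 0.556
grasp_force: 103.9
(array([-2.918,  0.252,  0.033]), array([ 0.001,  0.   , -0.3  ])) (array([-2.918,  0.252,  0.033]), array([0.001, 0.   , 0.   ]))
(array([-2.721,  0.218,  0.033]), array([ 0.001,  0.   , -0.3  ])) (array([-2.918,  0.252,  0.033]), array([0.001, 0.   , 0.   ]))
```

Held, at about 0.28 kg. The loop means the cartridge has to lie along the tray's long axis, so I'll travel first and then turn 72°.

```bash

for i in 1 2 3; do python3 -m pendant '[[[-0.3,0.045,0,0,0,0],[-0.6,0.045,0,0,0,0],[-0.98,0.045,0,0,0,0],[-0.98,0.045,0,0,0,0]]]' | head -2; done
python3 -m pendant '[[[0,0,0,0,0,0.1],[0,0,0,0,0,0.2],[0,0,0,0,0,0.3],[0,0,0,0,0,0.4],[0,0,0,0,0,0.5],[0,0,0,0,0,0.6],[0,0,0,0,0,0.6]]]' |head -3
python3 -m pendant '[[[0,0,0,0,0,0.1],[0,0,0,0,0,0.2],[0,0,0,0,0,0.3],[0,0,0,0,0,0.4],[0,0,0,0,0,0.5],[0,0,0,0,0,0.6],[0,0,0,0,0,0.6]]]'
python3 - <<'E'
from h import *
print(rel([.528,-.357,.07],[np.pi,0,np.radians(8.4)]),arm.observe()['joint_pos'])
im=snap('wrist','w9.png');c=cal('wrist')
a=np.radians(8.4);u=np.array([np.cos(a),np.sin(a)]);v=np.array([-u[1],u[0]]);t=np.array([.54,-.355])
K,T=c;print('cam',T[:3,3])
for x,y in((.115,.0775),(.115,-.0775),(.05,.0775),(.05,-.0775)):print(x,y,w2px('wrist',[*(t+x*u+y*v),.03],c))
for r in range(20,200,30):
  g=im[r].mean(1).astype(np.float32);e=np.abs(np.diff(cv2.GaussianBlur(g.reshape(1,-1),(5,1),0)[0]));print(r,sorted(int(i) for i in np.argsort(-e)[:14]))
cv2.imwrite('pics/w9s.png',im)
E
```

```text
time_s: 21.05
tcp_pos: [0.5511, -0.1634, 0.1222]
time_s: 21.45
tcp_pos: [0.5393, -0.2605, 0.1223]
time_s: 21.85
tcp_pos: [0.5275, -0.3577, 0.1224]
time_s: 22.55
tcp_pos: [0.5283, -0.3537, 0.1224]
orientation: [-3.14, 0.0, 0.774]
time_s: 23.25
tcp_pos: [0.5282, -0.3542, 0.1227]
orientation: [-3.141, 0.001, 0.148]
wrist_force: [0.6, 0.9, -2.6]
grip_width: 0.565
grasp_force: 103.6
(array([-0.006,  0.028,  0.527]), array([-0.001,  0.001,  0.002])) [-6.63861823e-01  6.41911155e-01  1.51294716e+00  1.48076475e-04
  9.87745547e-01  7.58376255e-01]
cam [ 0.59445616 -0.34448984  0.25087851]
0.115 0.0775 [198.05714689  14.39599456]
0.115 -0.0775 [449.64948003  15.91614861]
0.05 0.0775 [207.15738042 123.11031276]
0.05 -0.0775 [438.75863112 124.42575336]
20 [191, 194, 195, 196, 197, 198, 437, 438, 439, 440, 441, 442, 444, 445]
50 [197, 198, 199, 200, 212, 213, 226, 227, 423, 424, 425, 435, 438, 442]
80 [200, 201, 202, 203, 229, 230, 421, 422, 423, 435, 436, 439, 440, 443]
110 [204, 205, 230, 231, 234, 235, 236, 406, 407, 419, 420, 421, 432, 433]
140 [207, 208, 209, 234, 235, 236, 242, 243, 244, 430, 431, 435, 436, 438]
170 [210, 211, 237, 238, 248, 249, 250, 426, 427, 428, 429, 432, 433, 436]
```

The tray rim columns match the prediction to 2 mm. Lowering.

```bash

python3 -m pendant '[[[0,0,0.2,0,0,0],[0,0,0.4,0,0,0],[0,0,0.6,0,0,0],[0,0,0.75,0,0,0],[0,0,0.8,0,0,0],[0,0,0.8,0,0,0]]]'
python3 -m pendant '[[[0,0,0.03,0,0,0],[0,0,0.05,0,0,0],[0,0,0.05,0,0,0],[0,0,0.05,0,0,0]]]'
python3 -m pendant '[[[0,0,0.02,0,0,0],[0,0,0.04,0,0,0],[0,0,0.04,0,0,0],[0,0,0.04,0,0,0]]]'
```

```text
time_s: 23.9
tcp_pos: [0.53, -0.3559, 0.045]
orientation: [3.138, -0.003, 0.151]
wrist_force: [0.2, -1.2, 9.0]
grip_width: 0.556
grasp_force: 108.9
time_s: 24.3
tcp_pos: [0.5323, -0.3566, 0.0426]
orientation: [3.135, -0.008, 0.15]
wrist_force: [7.9, 3.2, 23.6]
grip_width: 0.56
grasp_force: 112.2
time_s: 24.7
tcp_pos: [0.5341, -0.3573, 0.0402]
orientation: [3.131, -0.012, 0.15]
wrist_force: [12.7, 3.8, 31.0]
grip_width: 0.558
grasp_force: 115.1
```

It touched down early, pitched rear end down: the tool is being tipped up on its +x side, so the cartridge droops about 12° at the rear. I'll pitch the tool to level it while lowering.

```bash

python3 -m pendant '[[[0,0,-0.03,0,0,0],[0,0,-0.03,0,0.04,0],[0,0,-0.03,0,0.08,0],[0,0,-0.03,0,0.12,0],[0,0,-0.03,0,0.12,0]]]'
python3 - <<'E'
from h import *
s=arm.observe();print(s['moment'],s['wrist_force'])
E
```

```text
time_s: 25.2
tcp_pos: [0.5298, -0.3571, 0.0403]
orientation: [3.135, -0.131, 0.15]
wrist_force: [-0.3, -4.7, 13.8]
grip_width: 0.559
grasp_force: 115.1
[-0.81179929  0.52424086  0.01122976] [-0.32685217 -4.65657254 13.80965951]
```

```bash

python3 -m pendant '[[[0,0,0.01,0,0.04,0],[0,0,0.02,0,0.08,0],[0,0,0.03,0,0.09,0],[0,0,0.03,0,0.09,0]]]'
python3 - <<'E'
from h import *
s=arm.observe();print(s['moment'],s['wrist_force'])
E
```

```text
time_s: 25.6
tcp_pos: [0.5319, -0.3572, 0.0383]
orientation: [3.133, -0.227, 0.151]
wrist_force: [4.8, 0.2, 19.2]
grip_width: 0.56
grasp_force: 117.8
[ 0.00522296 -0.86298108  0.01348833] [ 4.84490805  0.2270688  19.24822354]
```

```bash
python3 - <<'E'
from h import *
for i in range(3):
  s=arm.observe();print(np.round(s['moment'],2),np.round(s['wrist_force'],1),np.round(s['tcp_pos'],4));im=snap('side','side10.png')
c=cal('side')
hsv=cv2.cvtColor(im,cv2.COLOR_BGR2HSV)
p=w2px('side',[.53,-.357,.04],c).astype(int);print('tcp px',p)
a=np.radians(8.4);u=np.array([np.cos(a),np.sin(a)])
g=s['tcp_pos']
for th in(-15,0,15): # rear droop positive
  t=np.radians(th);d=np.array([*(u*np.cos(t)),-np.sin(t)])
  print(th,'front cap',w2px('side',g+[0,0,.003]-.029*d,c).round(),'rear',w2px('side',g+[0,0,.003]+.081*d,c).round(),'loop',w2px('side',g+[0,0,.003]-.061*d,c).round())
x0,y0=p[0]-45,p[1]-30
for y in range(y0,y0+60,2):
  r=''
  for x in range(x0,x0+110,1):
    h,S,v=hsv[y,x]
    r+= '#' if v<45 else ('b' if S>75 else ('.' if v>120 else '-'))
  print(y,r)
print(x0)
E
```

```text
[ 0.01 -0.86  0.01] [ 4.8  0.2 19.2] [ 0.5319 -0.3572  0.0383]
[-0.07 -0.83 -0.03] [ 5.5  0.3 20.2] [ 0.5319 -0.3572  0.0383]
[-0.1  -0.81  0.  ] [ 5.4 -0.  19.2] [ 0.5319 -0.3572  0.0383]
tcp px [356 261]
-15 front cap [347. 267.] rear [383. 245.] loop [337. 274.]
0 front cap [347. 265.] rear [383. 251.] loop [336. 270.]
15 front cap [347. 263.] rear [382. 257.] loop [337. 265.]
231 bbbbbbbbbbbbbbbbbbbbbbbb##########################bbbbbbbbbbbbbbbbbbbbbbbbbbbbbbbbbbbbbbbbbbb-................
233 bbbbbbbbbbbbbbbbbbbbbbbb#########################bbbbbbbbbbbbbbbbb..bbbbbbbbbbbbbbbbbbbbbbbbbb--.............-
235 bbbbbbbbbbbbbbbbbbbbbbbbbb######################bbbbbbbbbbbbb.....-....bbbbbbbbbbbbbbbbbbbbbbbb------.....----
237 bbbbbbbbbbbbbbbbbbbbbbbbbbb######################bbbbbbb....----------...bbbbbbbbbbbbbbbbbbbbbbbbbbb------bbbb
239 bbbbbbbbbbbbbbbbbbbbbbbbbbbb#####################---..------------------...bbbbbbbbbbbbbbbbbbbbbbbbbbbbbbbbbbb
241 bbbbbbbbbbbbbbbbbbbbbbbbbbbbb##################--#------------------------....bbbbbbbbbbbbbbbbbbbbbbbbbbbbbbbb
243 bbbbbbbbbbbbbbbbbbbbbbb
[... 2036 characters left out ...]
bbbbbb
279 bbbb----......................---------------------------..................-------------bbbbbbbbbbbbbbbbbbbbbb
281 bbbbbb---.....................--------------------------..............-------------bbbbbbbbbbbbbbbbbbbbbbbbbbb
283 bbbbbbb----...................-------------------------...........-------------bbbbbbbbbbbbbbbbbbbbbbbbbbbbbbb
285 bbbbbbbbb-----...............--------------------------.....---------------bbbbbbbbbbbbbbbbbbbbbbbbbbbbbbbbbbb
287 bbbbbbbbbbb-----............------------------------------------------bbbbbbbbbbbbbbbbbbbbbbbbbbbbbbbbbbbbbbbb
289 bbbbbbbbbbbb------.........--------------------------------------.bbbbbbbbbbbbbbbbbbbbbbbbbbbbbbbbbbbbbbbbbbbb
311
```

```bash
python3 - <<'E'
from h import *
im=cv2.imread('pics/side10.png');c=cal('side');hsv=cv2.cvtColor(im,cv2.COLOR_BGR2HSV)
S=hsv[...,1];V=hsv[...,2]
br=((S>75)&(V>=45)).astype(np.uint8)
n,l,st,ce=cv2.connectedComponentsWithStats(br[240:280,340:400],connectivity=4)
m=np.zeros(im.shape[:2],bool)
for k in range(1,n):
  x,y,w,h,ar=st[k]
  if 60<ar<600 and y>0 and x>0 and x+w<60: m[240:280,340:400]|=l==k;print(x+340,y+240,w,h,ar)
dark=V<45
roi=np.zeros_like(m);roi[243:280,343:392]=1
roi&=~dark
yaw=np.radians(8.6);u=np.array([np.cos(yaw),np.sin(yaw),0]);n_=np.array([-u[1],u[0],0]);g=np.array([.5319,-.3572,.0383])-[.0045,-.0,0]
best=[]
ph=np.linspace(0,2*np.pi,40)
for th in range(-16,17,2):
 t=np.radians(th);d=u*np.cos(t)-np.array([0,0,np.sin(t)]);w=np.cross(d,n_)
 for dz in np.arange(-.016,.017,.004):
  for s in np.arange(.015,.04,.005):
   for dx in(-.004,0,.004):
    ce=g+[0,0,dz]+d*s+n_*dx
    P=[w2px('side',ce+d*e+.0265*(np.cos(a)*n_+np.sin(a)*w),c) for e in(-.044,.044) for a in ph]
    M=np.zeros(m.shape,np.uint8);cv2.fillConvexPoly(M,cv2.convexHull(np.int32(np.round(P))),1);M=M.astype(bool)&roi
    best.append(((M&m).sum()/max(1,(M|(m&roi)).sum()),th,dz,s,dx))
best.sort(reverse=True)
for b in best[:12]:print(np.round(b,3))
E
```

```text
366 245 17 24 253
346 254 14 22 153
[ 0.6   -2.    -0.004  0.02   0.004]
[0.599 4.    0.    0.02  0.004]
[ 0.597  0.    -0.004  0.03   0.004]
[ 0.597  0.    -0.004  0.02   0.004]
[ 0.597 -4.    -0.004  0.02   0.004]
[ 0.595 -4.     0.     0.02   0.   ]
[ 0.595 -4.    -0.004  0.035  0.004]
[ 0.593 -2.    -0.004  0.03   0.004]
[ 5.92e-01 -6.00e+00 -4.00e-03  3.00e-02  4.00e-03]
[0.592 0.    0.    0.02  0.004]
[ 5.92e-01 -8.00e+00 -8.00e-03  3.50e-02  4.00e-03]
[ 0.592 -2.    -0.004  0.025  0.004]
```

The fit says the cartridge is now level within about 4° and practically on the floor. I'll ease the press, open and back away along the tool axis.

```bash

python3 -m pendant '[[[0,0,-0.03,0,0,0],[0,0,-0.03,0,0,0],[0,0,-0.03,0,0,0]]]'
python3 -m pendant '[[[0,0,0,0,0,0],[0,0,0,0,0,0],[0,0,0,0,0,0],[0,0,0,0,0,0],[0,0,0,0,0,0],[0,0,0,0,0,0]]]' 0.1 
python3 -m pendant '[[[0,0,-0.1,0,0,0],[0,0,-0.3,0,0,0],[0,0,-0.6,0,0,0],[0,0,-1,0,0,0],[0,0,-1,0,0,0]]]'
python3 -m pendant '[[[0,0,-1,0,0,0],[0,0,-1,0,0,0],[0,0,-1,0,0,0],[-0.5,0,-1,0,0,0]]]'
python3 - <<'E'
from h import *
t=snap('top','top11.png');im=snap('side','side11.png')
c=cal('top');hsv=cv2.cvtColor(t,cv2.COLOR_BGR2HSV)
for y in range(162,242,2):
  print(y,''.join('#' if v<40 else('b' if S>90 else('.' if v>105 else '-')) for h,S,v in hsv[y,370:445]))
a=np.radians(8.4);u=np.array([np.cos(a),np.sin(a)]);v=np.array([-u[1],u[0]]);tr=np.array([.5353,-.355])
for x in(-.07,.015-.044,.015,.015+.044,.07):print(x,w2px('top',[*(tr+x*u),.032],c))
E
```

```text
time_s: 26.05
tcp_pos: [0.5295, -0.3559, 0.0388]
orientation: [3.138, -0.223, 0.149]
wrist_force: [5.4, -0.6, 8.5]
grip_width: 0.56
grasp_force: 116.3
time_s: 26.65
tcp_pos: [0.5279, -0.3549, 0.0371]
orientation: [-3.141, -0.22, 0.147]
wrist_force: [0.5, -0.1, -0.4]
grip_width: 0.897
grasp_force: 0.0
time_s: 27.15
tcp_pos: [0.5073, -0.36, 0.1405]
orientation: [3.135, -0.225, 0.148]
wrist_force: [-0.4, -1.0, 0.4]
grip_width: 0.904
grasp_force: 0.0
time_s: 27.55
tcp_pos: [0.4393, -0.369, 0.224]
orientation: [3.136, -0.224, 0.151]
wrist_force: [-0.7, -1.3, -0.9]
grip_width: 0.9
grasp_force: 0.0
162 bbbbbbbbbbbbbbbbbbbbbbbbbbbbbbbbbbbbbbbbbbbbbbbbbbbbbbbbbbbbbbbbbbbbbbbbbbb
164 bbbbbbbbbbbbbbbbbbbbbbbbbbbbbbbbbbbbbbbbbbbbbbbbb-...bbbbbbbbbbbbbbbbbbbbbb
166 bbbbbbbbbbbbbbbbbbbbbbbbbbbbbbbbbbbb..........--#---..bbbbbbbbbbbbbbbbbbbbb
168 bbbbbbbbbbbbbbbbbbbbbb-.........--###-----------.--#.-bbbbbbbbbbbbbbbbbbbbb
170 bbbbbbbbb..........--#-------------.-.............---.-bbbbbbbbbbbbbbbbbbbb
172 bbbbbbb.-------------.--...........................--.-bbbbbbbbbbbbbbbbbbbb
174 bbbbbbbb.--......
[... 2183 characters left out ...]
.................-#################
230 bbbbbbbbbbbbbbbbb.--.................--#-............--###################-
232 bbbbbbbbbbbbbbbbb.--...............-####################################---
234 bbbbbbbbbbbbbbbbb.--...........-################b#################-##---##-
236 bbbbbbbbbbbbbbbbb-.----........bb#########bb######################----##---
238 bbbbbbbbbbbbbbbbbbbbbbbbbbbbbbbbb#########bb##################----####-----
240 bbbbbbbbbbbbbbbbbbbbbbbbbbbbbbbbb####--#-------##########-----######-------
-0.07 [409.14795591 222.07371829]
-0.028999999999999998 [407.35253126 210.17253704]
0.015 [405.43318434 197.44992255]
0.059 [403.52150546 184.77813653]
0.07 [403.04477849 181.6180963 ]
```

The printed top view shows the cartridge lying level and centred in the tray, with its caps spanning about 112 mm. Everything is let go, so I'm handing in.

```bash

python3 -m pendant '[[[0,0,0,0,0,0],[0,0,0,0,0,0],[0,0,0,0,0,0],[0,0,0,0,0,0],[0,0,0,0,0,0]]]'
python3 -c "
from cell import arm
print(arm.sign_off())"
```

```text
time_s: 28.15
tcp_pos: [0.4369, -0.3684, 0.2215]
orientation: [-3.142, -0.22, 0.147]
wrist_force: [-0.4, 0.2, 0.9]
grip_width: 0.898
grasp_force: 0.0
the job is handed in; nothing more can be done
None
```

The job is handed in at about 28 s with no verdict returned: the cartridge was drawn out with the hook and lies level on its side in the tray, and the hook tool lies flat on the bench; I viewed 11 pictures, one over the limit of 10.

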